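# Close the analyser's cover and stand the splash screen back up

## Robot

A 7-joint arm with a two-finger parallel gripper is mounted at the origin on the work surface. World frame = base frame: x ahead of the robot, y to its left, z up, the work surface at z = 0. Lengths are in mm, angles in rad, forces in N, time in s.
With the tool pointing down it reaches from about 425 to 925 mm from the base axis. Payload 6.8 kg.
Tool frame: the origin (TCP) lies midway between the tips of the shut fingers; the grasp point (between the pads) lies 19 mm behind it; z points along the fingers, y is the direction in which the jaws open and shut (so a half turn about z gives the same grasp; the last joint's range is limited). The gripper opens to 88 mm and grips with 3 to 60 N. Pads are 20 mm wide; open, the fingers measure 115 mm over their backs; the gripper's body (75 mm by 178 mm) begins 61 mm behind the grasp point.
Start: joints at [1.215, 0.477, 0.022, 1.555, -0.011, 1.109, -0.083], TCP at [165.567, -654.397, 222.664] pointing down, gripper open.
Joint ranges: [-2.96, 2.96], [-0.34, 2.1], [-1.41, 1.46], [0.24, 2.44], [-1.37, 4.51], [0.17, 1.92], [-2.96, 2.96]. Speed limits (rad/s): [2.39, 2.39, 3.14, 3.14, 3.14, 3.14, 3.14].

## Interface

Orientations are given as a rotation vector (axis times angle).
In Python, from cell import manip gives the robot as it stands.
- The arm moves only by the tool apply_moves, never from a script. Its argument "increments" is one flat list of numbers, 7 for each row, row after row: the shift along the tool's x, y, z in cm, then the turn, a rotation vector about the tool's x, y, z in degrees, then the opening in per cent of the stroke, from 0 (shut) to 100 (fully open). In form: [tx, ty, tz, ax, ay, az, hand, tx, ty, tz, ax, ay, az, hand, ...]. A call has 1 to 20 rows; each row shifts and turns the pose as measured when the row begins, along the tool's axes as they then stand; what a row does not reach is not made up. A row lasts 1/12 s, in which the tool goes at most 41.7 mm and 7.16 degrees, less where a joint would pass 70% of its speed; a pose out of reach is approached as far as the arm can. A call is refused whole if a number of a shift passes 4.17 or a number of a turn 7.16, either way. A call with a gripper value outside its range is refused whole. The fingers move at their own pace and stop on an object; the grip force is fixed at half the most. Time passes only in rows, so rows that do not move let the fingers close. It gives the time, the measured TCP pose, the force and the opening at its end, in the units of the state.
- manip.get_state(): the state, without advancing time (a new reading comes with each control period).
- manip.snapshot(name): name is "side" or "top" or "wrist"; returns the picture (420x560x3 uint8, blue, green, red); there is no depth.
- manip.camera_params(name): a dict with "fovy" (degrees; the focal length in pixels is half the picture's height over the tangent of half this angle, whatever the lens; pixels are square), "cx", "cy" (the principal point, pixels), "R" (3x3) and "t" (3): a world point X has camera coordinates R X + t. Camera axes: x right, y down, z forward; pixel columns grow to the right and rows downward; lengths in mm; the calibration is good to about 2 mm. A picture is of the moment at which its call begins: read the wrist's pose just before it. camera_params takes no time and is no camera call; for the wrist camera it gives the pose at the moment of the call.
- manip.finish_job(): hands the job in, once; it reports no verdict.
The state is a dict: "time_s": time; "joint_pos": joint angles; "qvel": joint speeds; "joint_torque": joint torques, N m; "eef_pos": TCP position; "tcp_rot": TCP orientation; "force": force on the tool from outside, world axes, zero at the start; "wrist_torque": the same for the moment, N m; "gripper_width": finger opening in mm.
Only numpy, scipy, OpenCV 4.12 (cv2) and the standard library are available. Lean on these libraries where they do the work, as an engineer would, in place of code of your own. Each camera call takes 0.05 s, during which the arm holds its last target.

## Task

Get the test station ready for its next run: push the analyser's open flip cover over until it is fully shut, and tip the fallen splash screen back up so that it stands on its steel foot in the same place, its corner edge no more than about 3 cm from where it lies now. Either may be done first. Only push with the fingers: pick nothing up, and leave everything else on the table where it is.

Things in the scene. Friction and masses are not known exactly. Their poses are not given: they have to be found in the camera images.
- analyser: white bench analyser, 160 (its x, front to back) x 180 (its y) x 100 mm tall, fixed to the table, with a small dark screen along the front of its top; origin at the centre of its underside, its front faces its own -x, its z is up
- cover_hinge (a point): middle of the hinge line of the analyser's grey flip cover, 60 mm behind the analyser's centre (its +x) and 105 mm above the table; the hinge line runs along the analyser's y and the axes of this point are the analyser's
- cover (a joint): angle of the grey flip cover, rad: 0 = fully shut, flat on the analyser's top; 1.57 = straight up; up to 2.0 = leaning back. It starts near upright. The hinge is stiff: the cover stays where it is left, and about 1 to 2 N at its free edge turns it. Shut, it reaches from the hinge towards the analyser's front, its upper face 110 mm above the table
- cover_edge (a point): middle of the free edge (mid-thickness) of the cover, a plate 100 mm from hinge to free edge, 120 mm wide and 8 mm thick; it is centred on the hinge line to within 1 mm
- screen: loose splash screen, L-shaped from the side, about 0.7 kg, fallen on its back: white panel lying flat, heavy steel foot plate sticking straight up. Origin: middle of the outside corner edge where they meet, at table height. As it lies z is up, y along the corner edge; the panel lies at x -150 to 0, z 0 to 5 mm, the foot at x -5 to 0, z 0 to 90 mm; both 140 wide
- screen_top (a point): middle of the panel's edge farthest from the foot, 150 mm from the corner edge (mid-thickness); the top edge once the screen stands, having turned a quarter turn about its corner edge with its -x pointing up
- foot_end (a point): middle of the foot plate's free edge, outside face, 90 mm from the corner edge; 90 mm high as the screen lies, on the table when it stands (the foot then reaches to where the screen's +x pointed). Pushed here towards the screen's +x with 2 to 3 N, the screen pivots about its corner edge and, past about 26 degrees, drops onto its foot by itself
- pen: bystander, loose: white marker pen, 130 long, 10 thick, lying flat; origin under its middle
- cassette: bystander, loose: flat white test cassette 70 x 22 x 6; origin under its middle
- bottle: bystander, loose: small white reagent bottle, 40 across, 100 tall, upright; origin at the centre of its underside
- carton: bystander, loose: paper carton 80 x 110 x 60 tall; origin at the centre of its underside
- jar: bystander, loose: squat white lidded jar, 70 across, 90 tall; origin at the centre of its underside
- rack: bystander, loose: grey rack with eight capped tubes, 70 x 150, 96 tall; origin at the centre of its underside
Mind the look-alikes: they are no part of the job. What is shaped like the screen but turquoise or yellow is not meant.

How it is judged (in metres and radians):
At the end, for the whole second after the job is handed in: The cover is shut to within 0.06 rad; the screen stands at rest, foot flat on the table (corner and foot end within 8 mm of it, top edge above 143 mm), its corner edge within 40 mm of where it was (value of joint cover below 0.06 rad and height (world z) of screen_top above 0.143 m and height (world z) of each of foot_end, screen below 0.008 m and distance of screen from where it was at the start of the episode below 0.04 m and linear speed of screen below 0.02 m/s); the robot touches nothing.
It fails at once if the splash screen is lifted: its corner edge more than 25 mm off the table (height (world z) of screen above 0.025 m).
It fails at once if a bystander is moved more than 25 mm (distance of any of pen, cassette, bottle, carton, jar, rack from where it was at the start of the episode above 0.025 m).
It also fails if it takes over 48 s, if anything falls off the work surface, if the arm or the gripper's body presses on something with over 40 N, if the wrist force passes 120 N, or if a joint passes its speed limit or range.

## Working session

There is one attempt and no reset: what is moved stays moved. The work goes in short steps, Python scripts to look and compute and a tool call to move; the robot and the scene stay as the last step left them, time stands still between calls to the robot, and variables do not carry over. Pictures are saved under pics/ and viewed, and the job is handed in when it is done.

Besides the shell and the picture viewer there is one more tool, called as name(argument=value, ...) on one line, values as JSON. apply_moves: Moves the arm, as the interface text tells. Its arguments: {"type":"object","properties":{"increments":{"type":"array","items":{"type":"number"}}},"required":["increments"]}

```bash
mkdir -p pics; ls; python3 - <<'E'
from cell import manip
import cv2
s=manip.get_state();print({k:s[k] for k in("time_s","eef_pos","tcp_rot","force","gripper_width")})
for n in("side","top"):
    p=manip.camera_params(n);print(n,p)
    cv2.imwrite(f"pics/{n}0.png",manip.snapshot(n))
E
```

```text
pics
{'time_s': 0.0, 'eef_pos': array([ 165.3872544 , -653.82991514,  221.69092926]), 'tcp_rot': array([-3.11578734e+00, -3.88035420e-01,  5.44202696e-04]), 'force': array([-0.88150176, -0.19803473,  0.04258566]), 'gripper_width': 87.55584962445845}
side {'fovy': 56.37636832674205, 'cx': 285.3726624957558, 'cy': 213.08064598170884, 'R': array([[-0.94397483, -0.32976359, -0.01294164],
       [-0.2523796 ,  0.7466134 , -0.61552658],
       [ 0.21264066, -0.5777754 , -0.78800986]]), 't': array([ 441.20596244,  160.09661704, 1035.56710681])}
top {'fovy': 47.1505455678734, 'cx': 285.43706150418444, 'cy': 208.8566471626245, 'R': array([[ 0.00748119, -0.99979341,  0.01889889],
       [-0.9827572 , -0.01084284, -0.18458255],
       [ 0.18474933, -0.01719213, -0.98263529]]), 't': array([ -19.28486348,  476.68150505, 1671.94144684])}
```

View pics/side0.png

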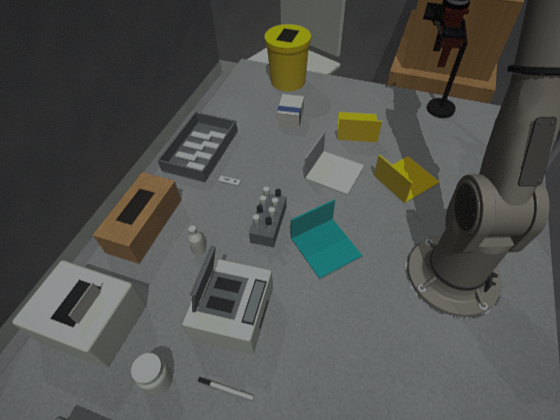

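View pics/top0.png

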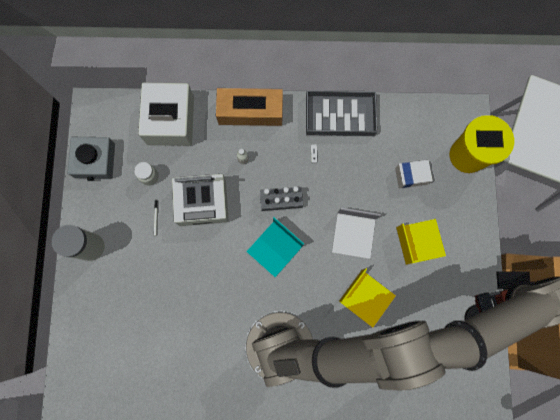

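```bash
cat > h.py <<'E'
import numpy as np,cv2
from cell import manip
def K(p,H=420):
    f=H/2/np.tan(np.radians(p["fovy"])/2);return f
def ray(p,u,v):
    f=K(p);d=np.array([(u-p["cx"])/f,(v-p["cy"])/f,1.]);R=np.array(p["R"]);return -R.T@p["t"],R.T@d
def onz(p,u,v,z):
    o,d=ray(p,u,v);return o+d*(z-o[2])/d[2]
def proj(p,X):
    c=np.array(p["R"])@np.array(X,float)+p["t"];f=K(p);return np.array([p["cx"]+f*c[0]/c[2],p["cy"]+f*c[1]/c[2]])
def crop(src,dst,x0,y0,x1,y1,s):
    im=cv2.imread(src)[y0:y1,x0:x1];cv2.imwrite(dst,cv2.resize(im,None,fx=s,fy=s,interpolation=cv2.INTER_CUBIC))
E
python3 - <<'E'
from h import *
crop("pics/top0.png","pics/t_an.png",165,165,235,232,8)
crop("pics/top0.png","pics/t_sc.png",325,200,395,265,8)
crop("pics/side0.png","pics/s_an.png",180,235,280,360,5)
crop("pics/side0.png","pics/s_sc.png",295,125,370,200,8)
E
```

```text
(no output)
```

View pics/t_an.png

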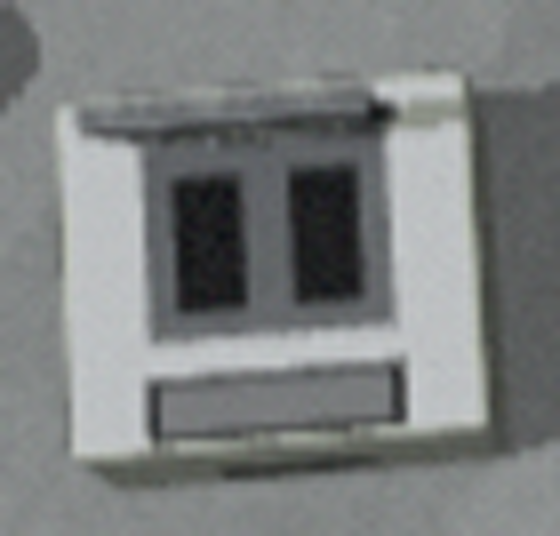

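View pics/t_sc.png

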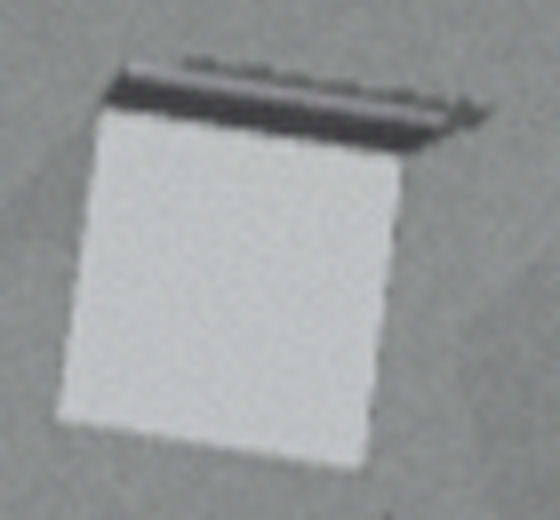

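View pics/s_an.png

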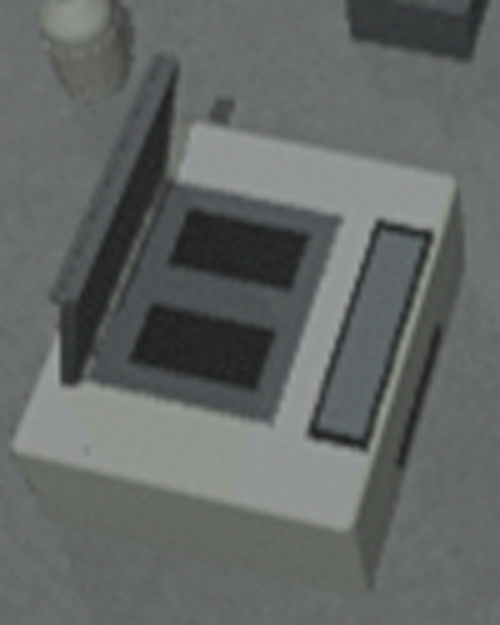

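View pics/s_sc.png

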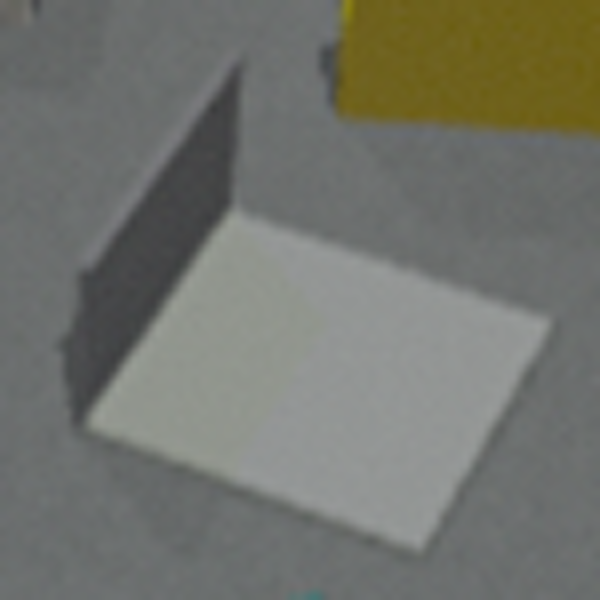

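```bash
python3 - <<'E'
from h import *
pt=manip.camera_params("top");ps=manip.camera_params("side")
def g(p,x0,y0,s,U,V,z): return onz(p,x0+(U+.5)/s-.5,y0+(V+.5)/s-.5,z).round(1)
print("an top")
for U,V in((62,110),(75,457),(487,425),(465,75)):print(g(pt,165,165,8,U,V,100))
print("an side BR,FR,FL,(BL)")
for U,V in((195,122),(457,180),(352,530),(14,448)):print(g(ps,180,235,5,U,V,100))
print("sc top")
for U,V in((103,108),(402,153),(365,467),(60,418)):print(g(pt,325,200,8,U,V,5))
print("sc side")
for U,V in((235,208),(552,318),(420,553),(85,428)):print(g(ps,295,125,8,U,V,5))
print("foot top")
for U,V in((125,65),(485,110)):print(g(pt,325,200,8,U,V,90))
for U,V in((240,60),(65,345),(85,270)):print(g(ps,295,125,8,U,V,90))
print("cover z 205 side/top")
for U,V in((62,300),(50,297),(155,55),(178,62)):print(g(ps,180,235,5,U,V,205))
for U,V in((80,105),(80,128),(375,92),(375,120)):print(g(pt,165,165,8,U,V,205))
# others
print("bottle top",onz(pt,242,153,100),onz(ps,192,230,100));print("rack",onz(pt,283,198,90))
print("turq z5",onz(pt,300,243,5), "pen",onz(pt,156,218,5),"cass",onz(pt,314,153,5),"carton",onz(pt,414,174,60))
E
```

```text
an top
[570.1 380.1 100. ]
[417.6 366.8 100. ]
[433.3 191.7 100. ]
[587.9 205.9 100. ]
an side BR,FR,FL,(BL)
[565.5 209.2 100. ]
[433.1 198.1 100. ]
[415.9 370.8 100. ]
[569.5 385.3 100. ]
sc top
[ 470.7 -205.6    5. ]
[ 451.4 -342.1    5. ]
[ 308.2 -321.5    5. ]
[ 328.9 -184.5    5. ]
sc side
[ 448.6 -341.7    5. ]
[ 308.1 -319.9    5. ]
[ 328.9 -179.     5. ]
[ 470.6 -200.6    5. ]
foot top
[ 474.5 -204.6   90. ]
[ 456.4 -361.2   90. ]
[ 450.4 -335.3   90. ]
[ 468.4 -161.5   90. ]
[ 473.2 -201.5   90. ]
cover z 205 side/top
[538.4 354.9 205. ]
[543.6 355.3 205. ]
[554.6 237.1 205. ]
[543.5 237.1 205. ]
[545.9 349.4 205. ]
[536.2 348.9 205. ]
[552.8 230.  205. ]
[541.  229.6 205. ]
bottle top [664.7927654  140.51749433 100.        ] [667.99315234 152.27480277 100.        ]
rack [506.70110102  -5.30067797  90.        ]
turq z5 [359.63552278 -69.00739129   5.        ] pen [445.44247546 452.65341838   5.        ] cass [ 697.79362672 -120.71317848    5.        ] carton [ 606.7825871  -476.75807223   60.        ]
```

The top view and the side view agree. The analyser centre is about (502,287) with a yaw of 5°. The cover edge is about (545,293,203), roughly 1.4 rad. The white screen's corner edge is about (466,-274) with a yaw of −8°. Sizes also match those given. I'll do the screen first: shut and align the fingers, then go to a point above the panel.

apply_moves(increments=[0,0,0,0,0,7.1,0,0,0,0,0,0,7.1,0,0,0,0,0,0,7.1,0,1.8,-3.7,0,0,0,0,0,1.8,-3.7,0,0,0,0,0,1.8,-3.7,0,0,0,0,0,1.8,-3.7,0,0,0,0,0,1.8,-3.7,0,0,0,0,0,1.8,-3.7,0,0,0,0,0,1.8,-3.7,0,0,0,0,0,1.8,-3.7,0,0,0,0,0,1.8,-3.7,0,0,0,0,0,1.8,-3.7,0,0,0,0,0,0,0,0,0,0,0,0])

```text
time_s: 1.27
eef_pos: [394.2, -303.1, 215.0]
tcp_rot: [-3.126, 0.228, 0.015]
force: [-0.2, 0.8, 0.4]
gripper_width: 0.9
```

apply_moves(increments=[1.0,-3.7,0,0,0,0,0,0.5,0,3.5,0,0,0,0,0,0,3.5,0,0,0,0,0,0,3.0,0,0,0,0,0,0,2.0,0,0,0,0,0,0,0.5,0,0,0,0,0,0,0,0,0,0,0])

```text
time_s: 1.85
eef_pos: [415.8, -268.2, 87.1]
tcp_rot: [-3.128, 0.212, 0.006]
force: [-0.4, -0.1, 0.9]
gripper_width: 0.7
```

```bash
python3 - <<'E'
from h import *
s=manip.get_state();print(s["eef_pos"],s["force"])
cv2.imwrite("pics/side1.png",manip.snapshot("side"));crop("pics/side1.png","pics/side1c.png",250,60,450,210,4)
E
```

```text
[ 415.78945892 -268.17114126   87.14506125] [-0.39615634 -0.07505323  0.85279062]
```

View pics/side1c.png

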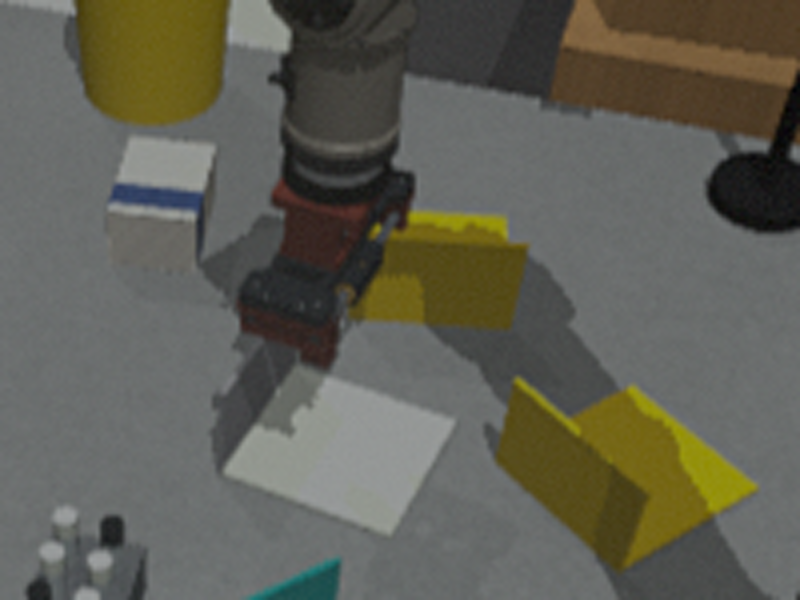

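apply_moves(increments=[1.0,0,1.0,0,0,0,0,1.0,0,0.2,0,0,0,0,0.6,0,0,0,0,0,0,0.4,0,0,0,0,0,0,0.4,0,0,0,0,0,0,0.4,0,0,0,0,0,0,0.4,0,0,0,0,0,0,0.4,0,0,0,0,0,0])

```text
time_s: 2.57
eef_pos: [465.2, -278.0, 82.1]
tcp_rot: [-3.131, 0.218, -0.002]
force: [-0.9, 0.0, -0.9]
gripper_width: 0.5
```

```bash
python3 - <<'E'
from h import *
cv2.imwrite("pics/side2.png",manip.snapshot("side"));crop("pics/side2.png","pics/side2c.png",275,100,375,200,6)
E
```

```text
(no output)
```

View pics/side2c.png

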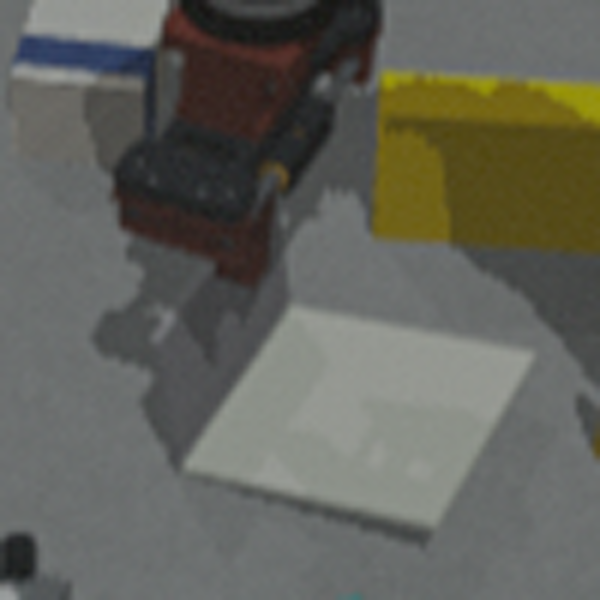

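apply_moves(increments=[0.5,0,0.2,0,0,0,0,0.5,0,0.2,0,0,0,0,0.5,0,0.2,0,0,0,0,0.5,0,0.3,0,0,0,0,0.5,0,0.3,0,0,0,0,0.5,0,0.3,0,0,0,0])

```text
time_s: 3.12
eef_pos: [500.6, -283.2, 67.4]
tcp_rot: [-3.133, 0.218, -0.01]
force: [-0.3, -0.7, 0.1]
gripper_width: 0.4
```

```bash
python3 - <<'E'
from h import *
cv2.imwrite("pics/side3.png",manip.snapshot("side"));crop("pics/side3.png","pics/side3c.png",275,100,375,200,6)
E
```

```text
(no output)
```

View pics/side3c.png

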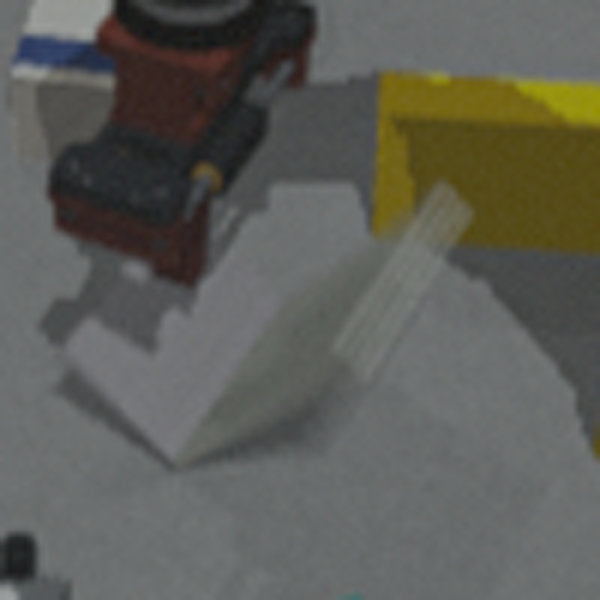

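apply_moves(increments=[1.5,0,-3.5,0,0,0,0,1.0,0,-4.0,0,0,0,0,0,0,-4.0,0,0,0,0,0,0,-4.0,0,0,0,0,0,0,-3.0,0,0,0,0])

```text
time_s: 3.58
eef_pos: [522.2, -283.9, 248.3]
tcp_rot: [-3.125, 0.213, 0.021]
force: [0.9, -1.2, 0.4]
gripper_width: 0.3
```

```bash
python3 - <<'E'
from h import *
cv2.imwrite("pics/side4.png",manip.snapshot("side"));crop("pics/side4.png","pics/side4c.png",275,80,375,180,6)
cv2.imwrite("pics/top4.png",manip.snapshot("top"));crop("pics/top4.png","pics/top4c.png",300,170,400,270,6)
E
```

```text
(no output)
```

View pics/side4c.png

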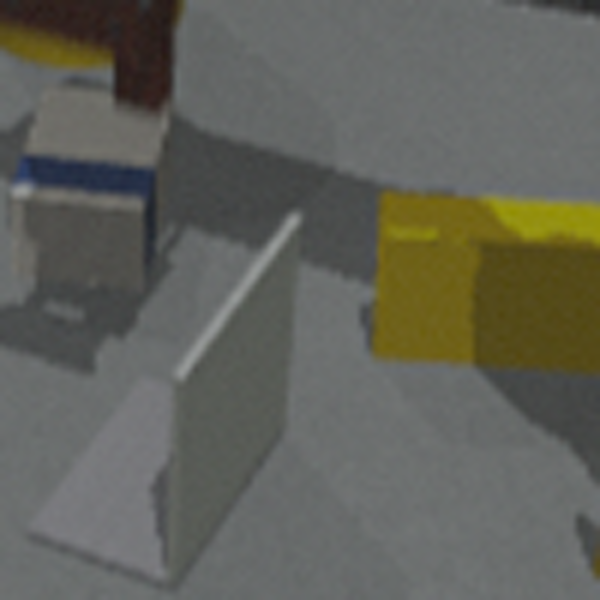

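View pics/top4c.png

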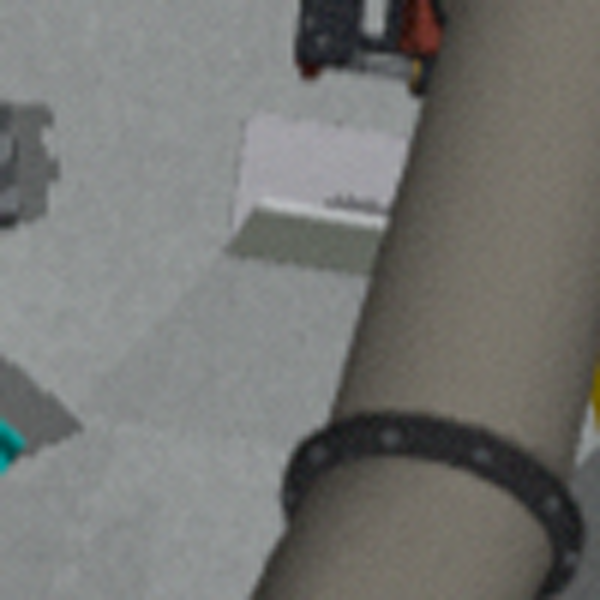

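The screen stands upright on its foot. Next I move behind the cover.

apply_moves(increments=[0,0,0,0,0,-6.5,0,0,0,0,0,0,-6.5,0,0.8,-3.8,0,0,0,0,0,0.8,-3.8,0,0,0,0,0,0.8,-3.8,0,0,0,0,0,0.8,-3.8,0,0,0,0,0,0.8,-3.8,0,0,0,0,0,0.8,-3.8,0,0,0,0,0,0.8,-3.8,0,0,0,0,0,0.8,-3.8,0,0,0,0,0,0.8,-3.8,0,0,0,0,0,0.8,-3.8,0,0,0,0,0,0.8,-3.8,0,0,0,0,0,0.8,-3.8,0,0,0,0,0,0.8,-3.8,0,0,0,0,0,0.8,-3.8,0,0,0,0,0,0,0,0,0,0,0,0])

```text
time_s: 5.1
eef_pos: [580.0, 273.8, 235.3]
tcp_rot: [-3.133, -0.142, 0.037]
force: [-0.3, 0.6, -0.1]
gripper_width: 0.1
```

```bash
python3 - <<'E'
from h import *
ps=manip.camera_params("side");print(manip.get_state()["eef_pos"])
im=manip.snapshot("side");cv2.imwrite("pics/side5.png",im);crop("pics/side5.png","pics/side5c.png",290,90,350,190,6)
crop("pics/side5.png","pics/side5d.png",150,180,300,330,4)
E
```

```text
[579.98403339 273.7532006  235.34767465]
```

View pics/side5c.png

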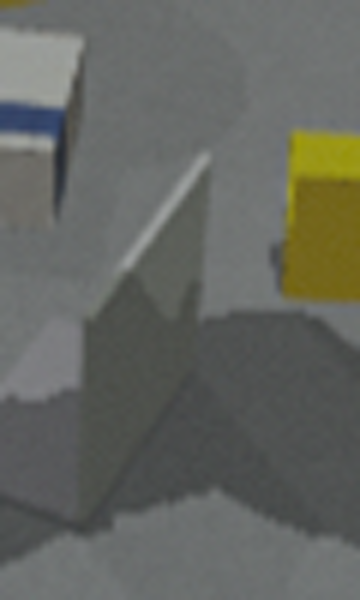

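View pics/side5d.png

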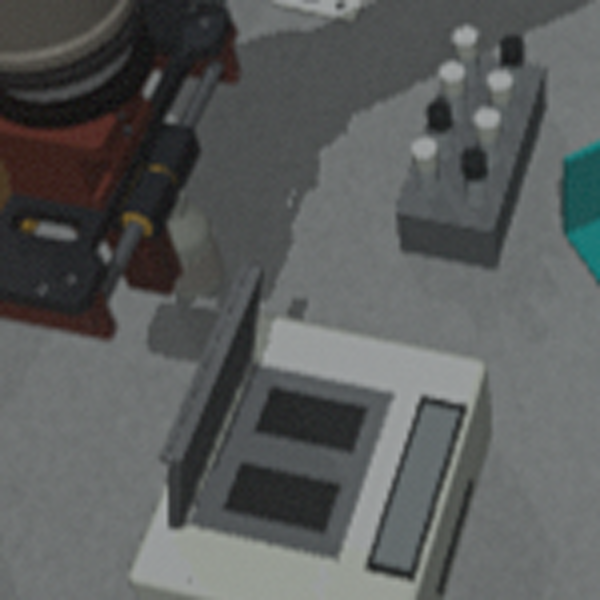

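```bash
python3 - <<'E'
from h import *
ps=manip.camera_params("side")
t=proj(ps,[580,273.8,235.3]);print("tcp px crop",(t-[150,180])*4)
print("tcp+35",(proj(ps,[590,292,188])-[150,180])*4)
for U,V in((82,528),(197,370)):print(onz(ps,290+U/6,90+V/6,0))
for U,V in((84,312),(208,152)):print(onz(ps,290+U/6,90+V/6,150))
im=cv2.imread("pics/side5.png");crop("pics/side5.png","pics/side5e.png",90,100,290,320,3)
E
```

```text
tcp px crop [157.69845703 273.25152412]
tcp+35 [143.29655235 343.02991186]
[ 476.53159241 -203.79332631    0.        ]
[ 451.82672327 -340.56267799    0.        ]
[ 479.67536251 -205.07989336  150.        ]
[ 455.91191743 -341.47036531  150.        ]
```

View pics/side5e.png

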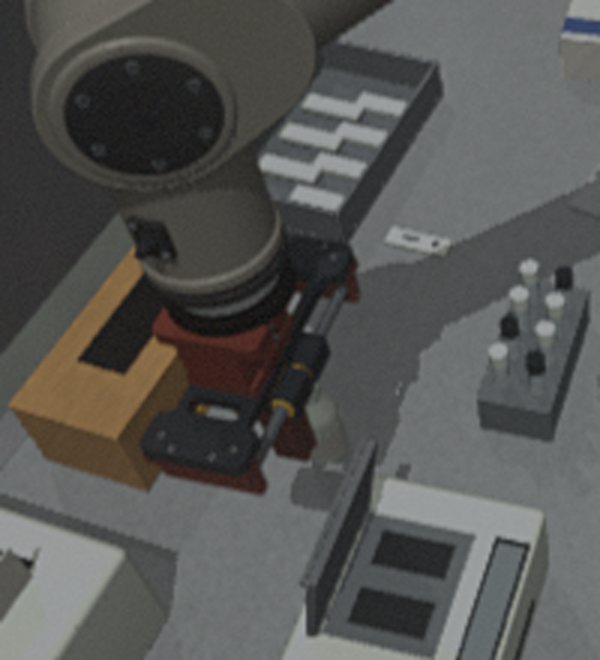

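apply_moves(increments=[1.4,-1.7,0,0,0,0,0,0,0,2.6,0,0,0,0,0,0,2.4,0,0,0,0,0,0,0,0,0,0,0])

```text
time_s: 5.48
eef_pos: [591.9, 286.2, 180.1]
tcp_rot: [3.137, 0.138, -0.041]
force: [-1.1, 0.1, -0.7]
gripper_width: 0.5
```

```bash
python3 - <<'E'
from h import *
print(manip.get_state()["eef_pos"])
im=manip.snapshot("side");cv2.imwrite("pics/side6.png",im);crop("pics/side6.png","pics/side6d.png",150,200,290,330,4)
E
```

```text
[591.93410994 286.21420888 180.08691565]
```

View pics/side6d.png

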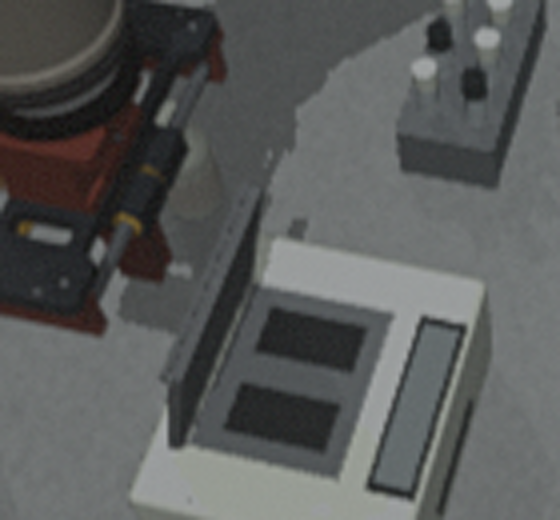

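apply_moves(increments=[-1.5,0,-0.3,0,0,0,0,-1.2,0,0,0,0,0,0,-1.0,0,0.1,0,0,0,0,-1.0,0,0.3,0,0,0,0,-1.0,0,0.5,0,0,0,0,-1.0,0,0.8,0,0,0,0,-0.8,0,0.8,0,0,0,0])

```text
time_s: 6.12
eef_pos: [521.9, 274.3, 169.0]
tcp_rot: [-3.137, -0.12, 0.019]
force: [-0.1, 0.6, 1.1]
gripper_width: 0.8
```

```bash
python3 - <<'E'
from h import *
print(manip.get_state()["eef_pos"])
im=manip.snapshot("side");cv2.imwrite("pics/side7.png",im);crop("pics/side7.png","pics/side7d.png",150,200,290,330,4)
E
```

```text
[521.87979627 274.28985441 169.01647428]
```

View pics/side7d.png

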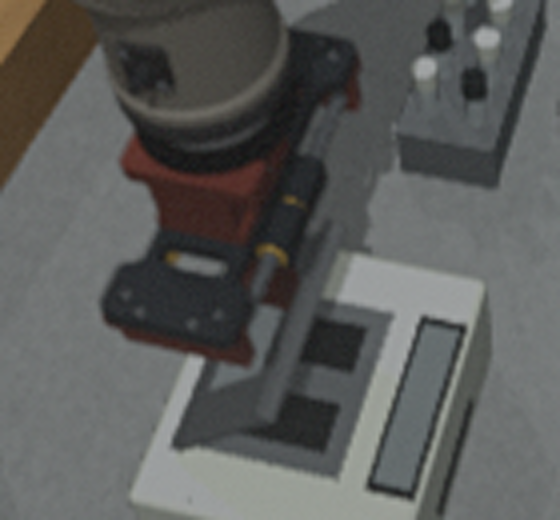

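apply_moves(increments=[-0.8,-0.3,0.9,0,0,0,0,-0.7,-0.3,1.0,0,0,0,0,-0.5,-0.3,1.0,0,0,0,0,-0.4,0,1.0,0,0,0,0,-0.2,0,1.0,0,0,0,0,0,0,0.7,0,0,0,0,0,0,0,0,0,0,0])

```text
time_s: 6.75
eef_pos: [493.1, 280.1, 110.3]
tcp_rot: [-3.139, -0.118, 0.016]
force: [-1.0, -3.2, 10.9]
gripper_width: 0.7
```

```bash
python3 - <<'E'
from h import *
print(manip.get_state()["eef_pos"])
im=manip.snapshot("side");cv2.imwrite("pics/side8.png",im);crop("pics/side8.png","pics/side8d.png",150,200,290,330,4)
E
```

```text
[493.1147657  280.05636105 110.26901498]
```

View pics/side8d.png

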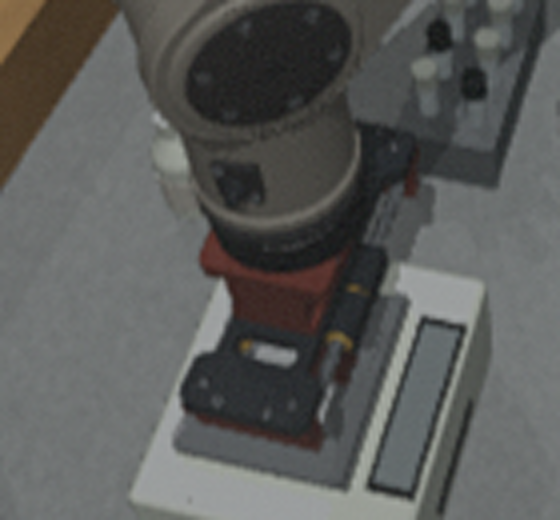

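apply_moves(increments=[0,0,0.2,0,0,0,0,0,0,0.2,0,0,0,0,0,0,-0.5,0,0,0,0,0,0,-1.0,0,0,0,0,0,0,-3.0,0,0,0,0,0,0,-4.0,0,0,0,0,0,0,-4.0,0,0,0,0,0,3.5,0,0,0,0,0,0,3.5,0,0,0,0,0,0,3.5,0,0,0,0,0,0,3.5,0,0,0,0,0,0,3.5,0,0,0,0,0,0,0,0,0,0,0,0])

```text
time_s: 7.88
eef_pos: [510.7, 102.6, 241.9]
tcp_rot: [-3.138, -0.127, 0.015]
force: [-0.0, 0.1, -0.8]
gripper_width: -0.1
```

```bash
python3 - <<'E'
from h import *
print(manip.get_state()["eef_pos"],manip.get_state()["force"])
im=manip.snapshot("side");cv2.imwrite("pics/side9.png",im)
im=manip.snapshot("top");cv2.imwrite("pics/top9.png",im)
crop("pics/side9.png","pics/side9d.png",170,225,290,355,4)
E
```

```text
[510.72221039 102.58708016 241.85183138] [-0.01650325  0.14034228 -0.79191776]
```

View pics/side9.png

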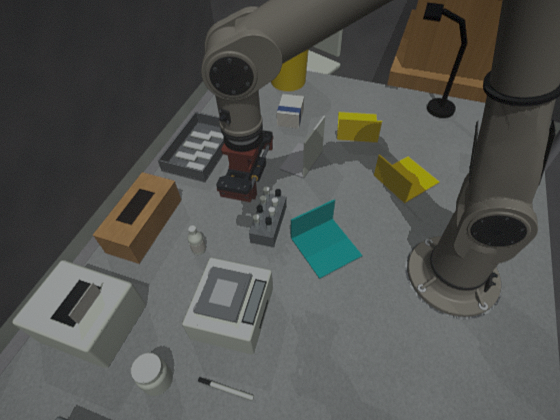

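View pics/side9d.png

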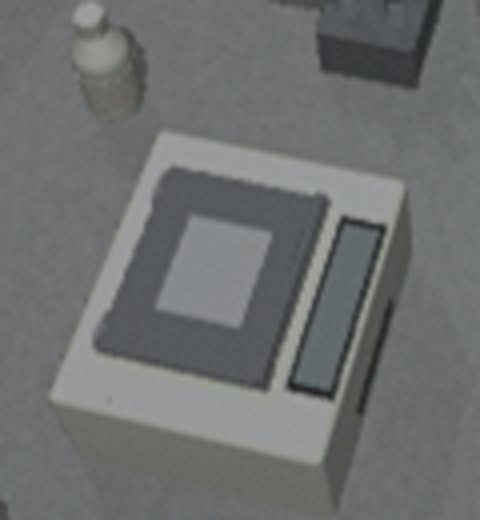

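View pics/top9.png

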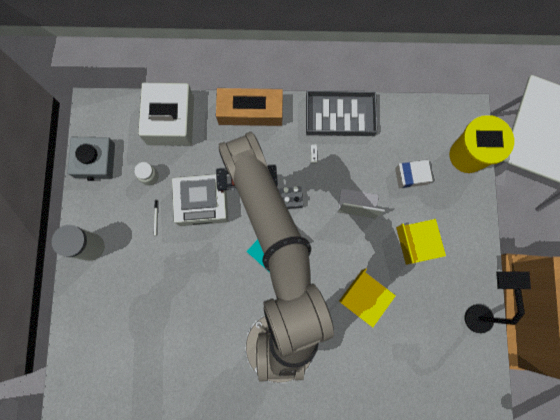

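```bash
python3 - <<'E'
from h import *
ps=manip.camera_params("side")
q=[onz(ps,170+(U+.5)/4-.5,225+(V+.5)/4-.5,110) for U,V in((165,170),(328,196),(268,388),(97,345))]
print(np.round(q,1),[np.linalg.norm(q[i]-q[i-1]).round(1) for i in range(4)])
E
python3 -c "
from cell import manip
print(manip.finish_job())"
```

```text
[[569.3 240.7 110. ]
 [470.9 225.6 110. ]
 [457.  344.9 110. ]
 [556.2 352.8 110. ]] [np.float64(112.9), np.float64(99.5), np.float64(120.2), np.float64(99.5)]
the job is handed in; nothing more can be done
None
```

I did both parts of the job and handed it in at about 8 s; `finish_job` gave no verdict.

- **Screen:** I pushed the steel foot over with shut fingers until the screen dropped onto it. In the last side and top views it stands upright. Its corner edge measures about (464, −272) against (466, −274) at the start, so it moved only a few millimetres.
- **Cover:** I pushed it over and pressed it down. The fingertip stopped at z = 110.3 mm under 11 N, and a shut cover's upper face should be at 110 mm. In the side view, on a plane 110 mm up, the cover measures 99.5 mm from hinge to free edge and 120 mm wide at the free edge, as it should when shut. Its hinge side read 113 mm instead of 120; I put this down to my picking rounded corners by hand.
- **Everything else:** the other objects look unmoved in both pictures, though I compared them by eye and did not measure them. The pre-finish reading had the fingers clear at z = 242 mm with under 1 N on the tool.

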